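# Dial the code on the shop's strong chest and draw its bolt

## Robot

A 6-joint arm with a two-finger parallel gripper is mounted at the origin on the work surface. World frame = base frame: x ahead of the robot, y to its left, z up, the work surface at z = 0. Lengths are in mm, angles in rad, forces in N, time in s.
With the tool pointing down it reaches from about 350 to 775 mm from the base axis. Payload 7.3 kg.
Tool frame: the origin (TCP) lies at the very end of the fingers, on their centre line; the grasp point (between the pads) lies 19 mm behind it; z points along the fingers, y is the direction in which the jaws open and shut (so a half turn about z gives the same grasp; the last joint's range is limited). The gripper opens to 92 mm and grips with 3 to 60 N. Pads are 19 mm wide; open, the fingers measure 130 mm over their backs; the gripper's body (75 mm by 190 mm) begins 47 mm behind the grasp point.
Start: joints at [-1.341, 0.342, 1.524, -0, 1.275, -0.146], TCP at [192.707, -488.374, 226.741] pointing down, gripper open.
Joint ranges: [-2.53, 2.53], [-0.77, 2.02], [0.04, 2.7], [-1, 4.14], [0.28, 2.66], [-3.11, 3.11]. Speed limits (rad/s): [2.57, 2.57, 3.14, 3.14, 3.14, 3.14].

## Interface

Orientations are given as a unit quaternion [x, y, z, w].
In Python, from workcell import * gives the robot as it stands. The module is installed in compiled form; this text tells all that it offers.
- The arm moves only by the tool send_rows, never from a script. Its argument "increments" is a list of rows, each an object of numbers: "tx", "ty", "tz": the shift along the tool's x, y, z in mm; "ax", "ay", "az": the turn, a rotation vector about the tool's x, y, z in rad; "claw": the opening in per cent of the stroke, from 0 (shut) to 100 (fully open). A call has 1 to 20 rows; each row shifts and turns the commanded pose from where the row before left it, along the tool's axes as they then stand; what a row does not reach is not made up. A row lasts 1/10 s, in which the tool goes at most 50 mm and 8.59 degrees, less where a joint would pass 70% of its speed; a pose out of reach is approached as far as the arm can. A call with a gripper value outside its range is refused whole. The fingers move at their own pace and stop on an object; the grip force is fixed at half the most. Time passes only in rows, so rows that do not move let the fingers close. It gives the time, the measured TCP pose, the force and the opening at its end, in the units of the state.
- state(): the state, without advancing time (a new reading comes with each control period).
- read_camera(name): name is "side" or "top"; returns (picture, depth): 420x560x3 uint8, blue, green, red; 420x560 float32, mm along the optical axis (not along the pixel's ray), 0 where there is no reading.
- get_calibration(name): a dict with "fx", "fy", "cx", "cy" (pixels), "dist" ([k1, k2, p1, p2, k3] as OpenCV has them; the pictures are not rectified), "R" (3x3) and "t" (3): a world point X has camera coordinates R X + t. Camera axes: x right, y down, z forward; pixel columns grow to the right and rows downward; lengths in mm; the calibration is good to about 2 mm. A picture is of the moment at which its call begins. get_calibration takes no time and is no camera call.
- job_done(): hands the job in, once; it reports no verdict.
The state is a dict: "time": time; "joint_pos": joint angles; "qd": joint speeds; "tau": joint torques, N m; "position": TCP position; "tcp_rot": TCP orientation; "ft_force": force on the tool from outside, world axes, zero at the start; "moment": the same for the moment, N m; "opening": opening from 0.0 (shut) to 1.0 (fully open).
Only numpy, scipy, OpenCV 4.12 (cv2) and the standard library are available. Lean on these libraries where they do the work, as an engineer would, in place of code of your own. Each camera call takes 0.05 s, during which the arm holds its last target. There are 200 camera calls.

## Task

Unlock the grey strong chest on the shop counter: roll its code wheels so that, from left to right as seen from the robot, the numbers squarely uppermost are 4, 2, 5. The middle wheel already stands on its 2, so do not turn it. Only when the code is set, slide the bolt fully open to the left, leaving the code standing and the padlock and the socket that lie on the chest undisturbed.

Things in the scene. Friction and masses are not known exactly. Their poses are not given: they have to be found in the camera images.
- chest: Grey steel chest fixed to the counter, 260 (x) x 300 (y) x 90 mm high, flat top. Origin: centre of its underside; x away from the robot, y to the left, z up (yawed up to 0.3 rad). Three black code wheels rise half out of its top on one axle parallel to y, at x = +10, z = 90 mm (level with the top), y = +66 (left), 0 (middle), -66 mm (right). The bolt lies nearer the robot.
- left_axle (a point): Centre of the left wheel, axes as the chest's, not turning. Each wheel: black drum 66 mm across, 26 mm wide along y, with six straight ribs across its rim, 8 mm thick, reaching 45 mm from the axle. Between the ribs are the numbers, as 1 to 6 white dots like a die's. With a number squarely uppermost the two ribs beside it lean 30 degrees either side; white bars on the chest mark the axle line.
- middle_axle (a point): Centre of the middle wheel, alike. All wheels turn against about 0.07 N m of friction, without clicks, and stay where they are left. The gaps between neighbouring wheels are 40 mm wide; the gap between two ribs is about 33 mm.
- right_axle (a point): Centre of the right wheel, alike.
- wheel_left (a joint): Left code wheel, value in rad: 0 has number 1 uppermost, number n is squarely uppermost at (n - 1) x 1.0472, so number 4 at 3.142. It grows as the top of the wheel is rolled away from the robot (to chest +x), bringing up higher numbers. Runs from -0.4 to 5.64 (a stop between 6 and 1). It starts off its number.
- wheel_middle (a joint): Middle code wheel, value in rad: 0 has number 1 uppermost, number n is squarely uppermost at (n - 1) x 1.0472, so number 2 at 1.047. It grows as the top of the wheel is rolled away from the robot (to chest +x), bringing up higher numbers. Runs from -0.4 to 5.64 (a stop between 6 and 1). It starts on its number 2 and must be left there.
- wheel_right (a joint): Right code wheel, value in rad: 0 has number 1 uppermost, number n is squarely uppermost at (n - 1) x 1.0472, so number 5 at 4.189. It grows as the top of the wheel is rolled away from the robot (to chest +x), bringing up higher numbers. Runs from -0.4 to 5.64 (a stop between 6 and 1). It starts off its number.
- bolt (a joint): Bolt of the chest: slides along the chest's y, 0 = shut (its end in the staple at the right), 0.050 m = fully open, to the left (+y). About 2.5 N of friction; stays where it is left. Nothing but care keeps it from sliding before the code is set.
- bolt_knob (a point): Upright steel post of the bolt, 18 mm across, rising 50 mm above the chest's top; this point is on its axis 30 mm above the top. It moves with the bolt; at chest x = -95, y = -45 mm when shut. The bar under it, its guides and the staple rise at most 20 mm above the top: finger tips 24 mm or more above the top pass over them.
- padlock_center (a point): Loose brass padlock, body 40 x 46 x 20 mm with its steel shackle, lying flat on the chest's top behind the wheels; this point is the centre of its body, 10 mm up. Leave it where it is.
- socket_center (a point): Loose steel wrench socket, 28 mm across and 30 mm high, standing on the chest's top to the left of the left wheel and a little nearer the robot; this point is its centre, 15 mm up. Leave it where it is.

How it is judged (in metres and radians):
On the way, in this order (a step that is already met when the one before it is completed fails the run):
1. the code 4, 2, 5 stands uppermost while the bolt is still shut (value of joint wheel_left between 2.942 and 3.342 rad and value of joint wheel_middle between 0.847 and 1.247 rad and value of joint wheel_right between 3.989 and 4.389 rad and value of joint bolt below 0.012 m), for 0.2 s.
2. the bolt is slid fully open (value of joint bolt above 0.043 m), for 0.2 s.
At the end, for the whole second after the job is handed in: Left, middle and right wheels within 0.2 rad of numbers 4, 2 and 5 (3.142, 1.047, 4.189 rad) and still; the bolt at least 43 mm open; the padlock and the socket within 20 mm of where they were (value of joint wheel_left between 2.942 and 3.342 rad and value of joint wheel_middle between 0.847 and 1.247 rad and value of joint wheel_right between 3.989 and 4.389 rad and velocity of joint wheel_left between -0.05 and 0.05 rad/s and velocity of joint wheel_middle between -0.05 and 0.05 rad/s and velocity of joint wheel_right between -0.05 and 0.05 rad/s and value of joint bolt above 0.043 m and distance of each of padlock_center, socket_center from where it was at the start of the episode below 0.02 m); the robot touches nothing.
It fails at once if the middle wheel is turned by more than about 0.25 rad from its 2 (value of joint wheel_middle below 0.797198 rad or value of joint wheel_middle above 1.2972 rad).
It fails at once if the bolt is slid more than 20 mm while a wheel is off the code by more than 0.3 rad (value of joint bolt above 0.02 m and not (value of joint wheel_left between 2.842 and 3.442 rad and value of joint wheel_middle between 0.747 and 1.347 rad and value of joint wheel_right between 3.889 and 4.489 rad)).
It fails at once if the padlock or the socket is shoved more than 30 mm (distance of any of padlock_center, socket_center from where it was at the start of the episode above 0.03 m).
It also fails if it takes over 58 s, if anything falls off the work surface, if the arm or the gripper's body presses on something with over 40 N, if the wrist force passes 120 N, or if a joint passes its speed limit or range.

## Working session

There is one attempt and no reset: what is moved stays moved. The work goes in short steps, Python scripts to look and compute and a tool call to move; the robot and the scene stay as the last step left them, time stands still between calls to the robot, and variables do not carry over. Pictures are saved under pics/ and viewed, about 8 in all and at most 12, crops included, and the job is handed in when it is done.

Besides the shell and the picture viewer there is one more tool, called after "Call:" by a JSON object that holds its "name" and its "arguments". send_rows: Moves the arm, as the interface text tells. Its arguments: {"type":"object","properties":{"increments":{"type":"array","items":{"type":"object","properties":{"tx":{"type":"number"},"ty":{"type":"number"},"tz":{"type":"number"},"ax":{"type":"number"},"ay":{"type":"number"},"az":{"type":"number"},"claw":{"type":"number"}}}}},"required":["increments"]}

```bash
mkdir -p pics
python3 - <<'E'
from workcell import *
import cv2,numpy as np
for n in("side","top"):
    p,d=read_camera(n); cv2.imwrite(f"pics/{n}0.png",p); np.save(f"{n}0.npy",d)
    c=get_calibration(n); print(n,c)
s=state();print(s)
E
```

```text
side {'fx': 404.27823794641023, 'fy': 404.27823794641023, 'cx': 280.4217127156395, 'cy': 204.63612686132927, 'dist': array([0.02086762, 0.        , 0.        , 0.        , 0.        ]), 'R': array([[ 0.83171789, -0.55496692,  0.01603322],
       [-0.38103435, -0.59157607, -0.71052838],
       [ 0.40380462,  0.58484996, -0.70348586]]), 't': array([-472.22820531,  319.51640438,  459.42769621])}
top {'fx': 537.4740157650407, 'fy': 537.4740157650407, 'cx': 279.97363684423715, 'cy': 205.71237201574272, 'dist': array([-0.07694249,  0.        ,  0.        ,  0.        ,  0.        ]), 'R': array([[ 1.93698492e-02, -9.99807500e-01,  3.12585682e-03],
       [-9.79732901e-01, -1.96041817e-02, -1.99346728e-01],
       [ 1.99369633e-01,  7.98811280e-04, -9.79924033e-01]]), 't': array([ 30.31519919, 590.40196422, 755.82070476])}
{'time': 0.1, 'joint_pos': array([-1.34098904e+00,  3.42676193e-01,  1.52489684e+00,  3.52244151e-06,
        1.27538481e+00, -1.45986453e-01]), 'qd': array([-0.00036722,  0.00109712, -0.00320205, -0.00091478,  0.00084262,
        0.0010911 ]), 'tau': array([ 1.87231242e-03, -4.32004416e+01, -2.44693691e+01,  7.19974469e-02,
        5.25837368e-02, -5.62705270e-05]), 'position': array([ 192.62923301, -488.01113418,  226.11104296]), 'tcp_rot': array([ 9.82399125e-01,  1.86792648e-01, -2.69163435e-05, -6.82065606e-04]), 'ft_force': array([-0.02887489,  0.59419299, -0.14099702]), 'moment': array([-0.05425437,  0.00092597, -0.00458746]), 'opening': 0.9991754237743478}
```

View pics/top0.png

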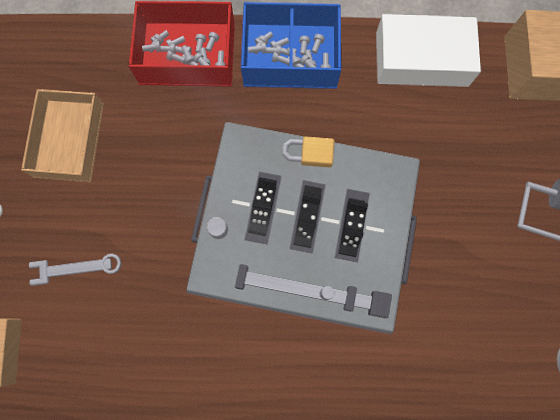

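View pics/side0.png

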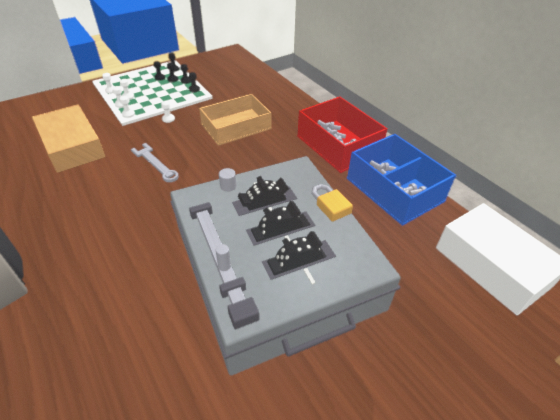

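```bash
cat > h.py <<'E'
from workcell import *
import cv2,numpy as np
from scipy.optimize import least_squares
def K(n):
    c=get_calibration(n); return c,np.array([[c['fx'],0,c['cx']],[0,c['fy'],c['cy']],[0,0,1]]),np.array(c['dist'])
def back(n,px,z):
    c,k,D=K(n); u=cv2.undistortPoints(np.array(px,float).reshape(-1,1,2),k,D).reshape(-1,2)
    r=np.c_[u,np.ones(len(u))]@c['R']; o=-c['R'].T@c['t']
    return o+r*((z-o[2])/r[:,2])[:,None]
def proj(n,X):
    c,k,D=K(n); return cv2.projectPoints(np.array(X,float).reshape(-1,1,3),cv2.Rodrigues(c['R'])[0],c['t'],k,D)[0].reshape(-1,2)
def c2w(P,pose):
    x,y,a=pose; P=np.array(P,float).reshape(-1,3); c,s=np.cos(a),np.sin(a)
    return np.c_[x+c*P[:,0]-s*P[:,1],y+s*P[:,0]+c*P[:,1],P[:,2]]
E
python3 - <<'E'
from h import *
C=[[130,150,90],[130,-150,90],[-130,-150,90],[-130,150,90]]
px=[(226,123),(419,158),(394,329),(189,291)]
W=back("top",px,90);print(W.round(0))
f=least_squares(lambda p:(c2w(C,p)-W)[:,:2].ravel(),[500,0,0]);print(f.x,f.fun.round(1))
np.save("pose.npy",f.x)
p=f.x
w={k:c2w(v,p)[0].round(1) for k,v in dict(L=[10,66,90],M=[10,0,90],R=[10,-66,90],knob=[-95,-45,120]).items()};print(w)
im=cv2.imread("pics/top0.png")
for k in w: print(k,proj("top",w[k]).round(0))
# rectified views on the plane z=123
for n in("top","side"):
    im=cv2.imread(f"pics/{n}0.png")
    gx,gy=np.meshgrid(np.arange(400),np.arange(250)); s=2.0
    P=np.c_[(10+(125-gy.ravel())/s),( (200-gx.ravel())/s),np.full(gx.size,123.)]
    m=proj(n,c2w(P,p)).reshape(250,400,2).astype(np.float32)
    cv2.imwrite(f"pics/r_{n}.png",cv2.resize(cv2.remap(im,m[...,0],m[...,1],cv2.INTER_CUBIC),None,fx=1.5,fy=1.15)) if 0 else np.save(f"r_{n}.npy",cv2.remap(im,m[...,0],m[...,1],cv2.INTER_CUBIC))
A=np.vstack([np.load("r_top.npy"),np.load("r_side.npy")]);cv2.imwrite("pics/r1.png",cv2.resize(A,None,fx=1.2,fy=1.2,interpolation=cv2.INTER_CUBIC))
# drum profiles from top depth
c,k,D=K("top");d=np.load("top0.npy")
v,u=np.mgrid[0:420,0:560];uu=cv2.undistortPoints(np.dstack([u,v]).reshape(-1,1,2).astype(float),k,D).reshape(-1,2)
X=(np.c_[uu,np.ones(len(uu))]*d.reshape(-1,1)-c['t'])@c['R']
a=p[2];dx=X[:,0]-p[0];dy=X[:,1]-p[1];cx=np.cos(a)*dx+np.sin(a)*dy;cy=-np.sin(a)*dx+np.cos(a)*dy
top=X[(abs(cx+40)<10)&(abs(cy)<60)];print("topz",np.median(top[:,2]))
for y0 in(66,0,-66):
    m=(abs(cy-y0)<10)&(abs(cx-10)<50)
    b=np.round((cx[m]-10)/4)*4
    print(y0,[(int(q),round(float(np.median(X[m][b==q][:,2]-90)))) for q in np.unique(b)])
E
```

```text
[[ 709.  126.   90.]
 [ 660. -165.   90.]
 [ 410. -122.   90.]
 [ 457.  168.   90.]]
[ 5.59273739e+02  2.02027879e+00 -1.66270712e-01] [ 3.1  2.6  2.2 -2.9 -3.7 -2.7 -1.6  3. ]
{'L': array([580.1,  65.5,  90. ]), 'M': array([5.691e+02, 4.000e-01, 9.000e+01]), 'R': array([558.2, -64.7,  90. ]), 'knob': array([458.1, -26.6, 120. ])}
L [[264. 208.]]
M [[308. 216.]]
R [[353. 224.]]
knob [[329. 293.]]
topz 90.30220207781193
66 [(-48, 1), (-44, 1), (-40, 18), (-36, 20), (-32, 18), (-28, 17), (-24, 23), (-20, 26), (-16, 29), (-12, 31), (-8, 38), (-4, 45), (0, 44), (4, 32), (8, 32), (12, 31), (16, 29), (20, 27), (24, 24), (28, 25), (32, 28), (36, 28), (40, 24), (44, 1), (48, 0)]
0 [(-48, 1), (-44, 4), (-40, 5), (-36, 5), (-32, 9), (-28, 18), (-24, 25), (-20, 40), (-16, 37), (-12, 32), (-8, 32), (-4, 33), (0, 33), (4, 33), (8, 32), (12, 31), (16, 34), (20, 39), (24, 37), (28, 35), (36, 3), (40, 3), (44, 3), (48, 1)]
-66 [(-48, 0), (-44, 7), (-40, 7), (-36, 6), (-32, 12), (-28, 18), (-24, 25), (-20, 41), (-16, 40), (-12, 32), (-8, 32), (-4, 33), (0, 32), (4, 32), (8, 32), (12, 30), (16, 31), (20, 37), (24, 37), (28, 35), (36, 1), (40, 1), (44, 1), (48, 1)]
```

View pics/r1.png

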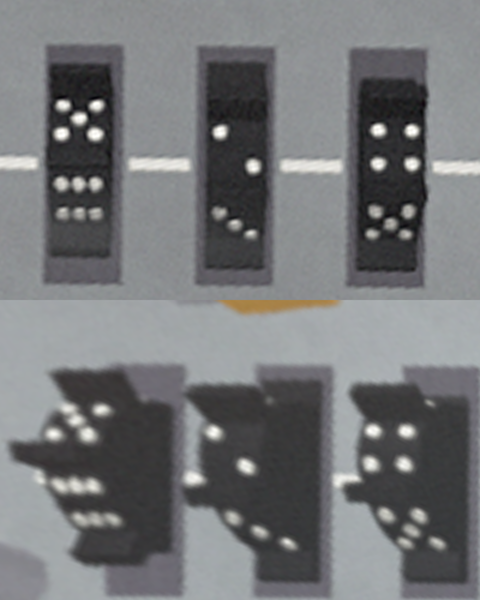

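```bash
cat >> h.py <<'E'
from scipy.spatial.transform import Rotation as Ro
pose=np.load("pose.npy")
def where(s=None):
    s=s or state(); x,y,a=pose; d=s['position'][:2]-[x,y]; c,q=np.cos(a),np.sin(a)
    print("t",round(s['time'],2),"chest xyz",np.round([c*d[0]+q*d[1],-q*d[0]+c*d[1],s['position'][2]],1),"open",round(s['opening'],2),"F",s['ft_force'].round(1))
def to(C,yaw=None,s=None):
    "tool-frame shift to chest point C; rotvec (tool) to align with chest"
    s=s or state(); R=Ro.from_quat(s['tcp_rot']); w=c2w(C,pose)[0]
    T=Ro.from_euler('z',pose[2])*Ro.from_euler('x',np.pi)
    print("shift",R.inv().apply(w-s['position']).round(1),"rot",(R.inv()*T).as_rotvec().round(3))
E
python3 -c "
from h import *
where();to([-30,-66,226])"
```

```text
t 0.1 chest xyz [-280.5 -544.   226.1] open 1.0 F [-0.   0.6 -0.1]
shift [ 461.2 -280.2    0.6] rot [-0.001  0.     0.542]
```

Call:
{"name": "send_rows", "arguments": {"increments": [{"tx":33,"ty":-20,"claw":0},{"tx":33,"ty":-20,"claw":0},{"tx":33,"ty":-20,"claw":0},{"tx":33,"ty":-20,"claw":0},{"tx":33,"ty":-20,"claw":0},{"tx":33,"ty":-20,"claw":0},{"tx":33,"ty":-20,"claw":0},{"tx":33,"ty":-20,"claw":0},{"tx":33,"ty":-20,"claw":0},{"tx":33,"ty":-20,"claw":0},{"tx":33,"ty":-20,"claw":0},{"tx":33,"ty":-20,"claw":0},{"tx":33,"ty":-20,"claw":0},{"tx":32,"ty":-20,"claw":0},{"az":0.14,"claw":0},{"az":0.14,"claw":0},{"az":0.14,"claw":0},{"az":0.122,"claw":0},{"claw":0},{"claw":0}]}}

```text
schema error: expected keys tx, ty, tz, ax, ay, az, claw
```

```bash
python3 -c "
from h import *
where();to([-30,-66,127])"
```

```text
t 0.1 chest xyz [-280.5 -544.   226.1] open 1.0 F [-0.   0.6 -0.1]
shift [ 461.1 -280.1   99.6] rot [-0.001  0.     0.542]
```

All keys are required in each row.

Call:
{"name": "send_rows", "arguments": {"increments": [{"tx":33,"ty":-20,"tz":0,"ax":0,"ay":0,"az":0,"claw":0},{"tx":33,"ty":-20,"tz":0,"ax":0,"ay":0,"az":0,"claw":0},{"tx":33,"ty":-20,"tz":0,"ax":0,"ay":0,"az":0,"claw":0},{"tx":33,"ty":-20,"tz":0,"ax":0,"ay":0,"az":0,"claw":0},{"tx":33,"ty":-20,"tz":0,"ax":0,"ay":0,"az":0,"claw":0},{"tx":33,"ty":-20,"tz":0,"ax":0,"ay":0,"az":0,"claw":0},{"tx":33,"ty":-20,"tz":0,"ax":0,"ay":0,"az":0,"claw":0},{"tx":33,"ty":-20,"tz":0,"ax":0,"ay":0,"az":0,"claw":0},{"tx":33,"ty":-20,"tz":0,"ax":0,"ay":0,"az":0,"claw":0},{"tx":33,"ty":-20,"tz":0,"ax":0,"ay":0,"az":0,"claw":0},{"tx":33,"ty":-20,"tz":0,"ax":0,"ay":0,"az":0,"claw":0},{"tx":33,"ty":-20,"tz":0,"ax":0,"ay":0,"az":0,"claw":0},{"tx":33,"ty":-20,"tz":0,"ax":0,"ay":0,"az":0,"claw":0},{"tx":32,"ty":-20,"tz":0,"ax":0,"ay":0,"az":0,"claw":0},{"tx":0,"ty":0,"tz":0,"ax":0,"ay":0,"az":0.14,"claw":0},{"tx":0,"ty":0,"tz":0,"ax":0,"ay":0,"az":0.14,"claw":0},{"tx":0,"ty":0,"tz":0,"ax":0,"ay":0,"az":0.14,"claw":0},{"tx":0,"ty":0,"tz":0,"ax":0,"ay":0,"az":0.122,"claw":0},{"tx":0,"ty":0,"tz":0,"ax":0,"ay":0,"az":0,"claw":0},{"tx":0,"ty":0,"tz":0,"ax":0,"ay":0,"az":0,"claw":0}]}}

```text
time: 2.1
position: [518.6, -58.7, 226.5]
tcp_rot: [0.997, -0.081, -0.0, -0.0]
ft_force: [-0.2, -0.2, -0.4]
opening: -0.001
```

```bash
python3 -c "
from h import *
where();to([-30,-66,127])"
```

```text
t 2.1 chest xyz [-30.1 -66.6 226.5] open -0.0 F [-0.2 -0.2 -0.4]
shift [ 0.1 -0.6 99.5] rot [0.    0.001 0.003]
```

Call:
{"name": "send_rows", "arguments": {"increments": [{"tx":0,"ty":0,"tz":25,"ax":0,"ay":0,"az":0,"claw":0},{"tx":0,"ty":0,"tz":25,"ax":0,"ay":0,"az":0,"claw":0},{"tx":0,"ty":0,"tz":25,"ax":0,"ay":0,"az":0,"claw":0},{"tx":0,"ty":0,"tz":14,"ax":0,"ay":0,"az":0,"claw":0},{"tx":0,"ty":0,"tz":10.5,"ax":0,"ay":0,"az":0,"claw":0},{"tx":3,"ty":0,"tz":0,"ax":0,"ay":0,"az":0,"claw":0},{"tx":4,"ty":0,"tz":0,"ax":0,"ay":0,"az":0,"claw":0},{"tx":4,"ty":0,"tz":0,"ax":0,"ay":0,"az":0,"claw":0},{"tx":4,"ty":0,"tz":0,"ax":0,"ay":0,"az":0,"claw":0},{"tx":0,"ty":0,"tz":0,"ax":0,"ay":0,"az":0,"claw":0}]}}

```text
time: 3.1
position: [534.6, -61.4, 127.8]
tcp_rot: [0.997, -0.083, 0.001, 0.0]
ft_force: [-0.3, -0.0, -1.0]
opening: 0.005
```

```bash
python3 -c "
from h import *
where();to([16.7,-66,127])"
```

```text
t 3.1 chest xyz [-13.9 -66.7 127.8] open 0.01 F [-0.3 -0.  -1. ]
shift [30.6 -0.7  0.8] rot [ 0.    -0.002  0.   ]
```

Call:
{"name": "send_rows", "arguments": {"increments": [{"tx":4,"ty":0,"tz":0,"ax":0,"ay":0,"az":0,"claw":0},{"tx":4,"ty":0,"tz":0,"ax":0,"ay":0,"az":0,"claw":0},{"tx":2,"ty":0,"tz":0,"ax":0,"ay":0,"az":0,"claw":0}]}}

```text
time: 3.4
position: [543.9, -63.0, 127.3]
tcp_rot: [0.997, -0.083, 0.0, 0.0]
ft_force: [-2.9, -0.2, 1.7]
opening: 0.001
```

```bash
python3 -c "
from h import *
where();to([16.7,-66,127])
p,d=read_camera('side'); cv2.imwrite('pics/s1.png',cv2.resize(p[150:330,160:400],None,fx=3,fy=3,interpolation=cv2.INTER_CUBIC))"
```

```text
t 3.4 chest xyz [ -4.4 -66.6 127.3] open 0.0 F [-2.9 -0.2  1.7]
shift [21.1 -0.6  0.3] rot [ 0. -0.  0.]
```

View pics/s1.png

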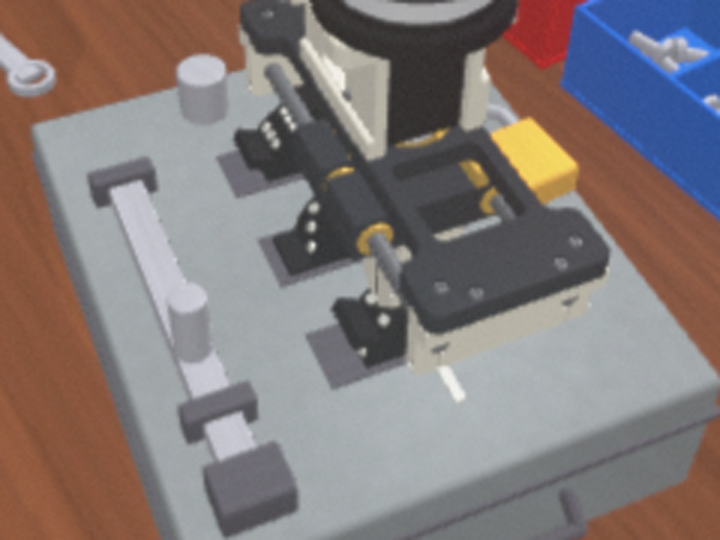

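The side view shows the finger engaged on the right wheel, with the next rib (about 360,320 in the crop) rising on the near side. I'm continuing the push.

Call:
{"name": "send_rows", "arguments": {"increments": [{"tx":4,"ty":0,"tz":0,"ax":0,"ay":0,"az":0,"claw":0},{"tx":4,"ty":0,"tz":0,"ax":0,"ay":0,"az":0,"claw":0},{"tx":4,"ty":0,"tz":0,"ax":0,"ay":0,"az":0,"claw":0},{"tx":4,"ty":0,"tz":0,"ax":0,"ay":0,"az":0,"claw":0},{"tx":3,"ty":0,"tz":0,"ax":0,"ay":0,"az":0,"claw":0},{"tx":2,"ty":0,"tz":0,"ax":0,"ay":0,"az":0,"claw":0},{"tx":0,"ty":0,"tz":0,"ax":0,"ay":0,"az":0,"claw":0}]}}

```text
time: 4.15
position: [564.6, -66.4, 127.2]
tcp_rot: [0.997, -0.083, 0.0, 0.0]
ft_force: [-0.5, 0.4, -0.6]
opening: 0.003
```

```bash
python3 -c "
from h import *
where();to([16.7,-66,127])"
```

```text
t 4.15 chest xyz [ 16.6 -66.6 127.2] open 0.0 F [-0.5  0.4 -0.6]
shift [ 0.1 -0.6  0.2] rot [ 0.    -0.001  0.   ]
```

Call:
{"name": "send_rows", "arguments": {"increments": [{"tx":-5,"ty":0,"tz":0,"ax":0,"ay":0,"az":0,"claw":0},{"tx":0,"ty":0,"tz":-20,"ax":0,"ay":0,"az":0,"claw":0},{"tx":0,"ty":0,"tz":-20,"ax":0,"ay":0,"az":0,"claw":0},{"tx":0,"ty":0,"tz":-20,"ax":0,"ay":0,"az":0,"claw":0},{"tx":6,"ty":-44,"tz":0,"ax":0,"ay":0,"az":0,"claw":0},{"tx":6,"ty":-44,"tz":0,"ax":0,"ay":0,"az":0,"claw":0},{"tx":6,"ty":-44,"tz":0,"ax":0,"ay":0,"az":0,"claw":0},{"tx":0,"ty":0,"tz":0,"ax":0,"ay":0,"az":0,"claw":0},{"tx":0,"ty":0,"tz":0,"ax":0,"ay":0,"az":0,"claw":0}]}}

```text
time: 5.05
position: [598.8, 62.5, 187.2]
tcp_rot: [0.997, -0.082, 0.0, 0.0]
ft_force: [0.7, 0.2, -0.1]
opening: 0.004
```

```bash
python3 -c "
from h import *
where();to([30,66,127])
p,d=read_camera('top'); cv2.imwrite('pics/t1.png',cv2.resize(p[110:340,180:430],None,fx=3,fy=2.6,interpolation=cv2.INTER_CUBIC))"
```

```text
t 5.05 chest xyz [ 29.   66.2 187.2] open 0.0 F [ 0.7  0.2 -0.1]
shift [ 1.   0.1 60.2] rot [ 0.    -0.001  0.002]
```

View pics/t1.png

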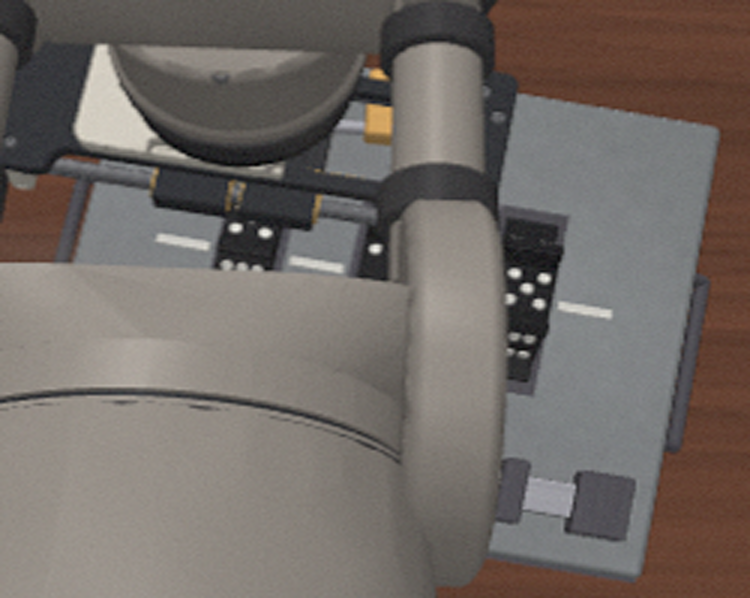

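The right wheel shows 5 on the bar line (crop 525,288). The left wheel still has its rib near the top. Next is the first stroke on the left wheel.

Call:
{"name": "send_rows", "arguments": {"increments": [{"tx":1,"ty":0,"tz":20,"ax":0,"ay":0,"az":0,"claw":0},{"tx":0,"ty":0,"tz":20,"ax":0,"ay":0,"az":0,"claw":0},{"tx":0,"ty":0,"tz":12,"ax":0,"ay":0,"az":0,"claw":0},{"tx":0,"ty":0,"tz":8,"ax":0,"ay":0,"az":0,"claw":0},{"tx":-3,"ty":0,"tz":0,"ax":0,"ay":0,"az":0,"claw":0},{"tx":-4,"ty":0,"tz":0,"ax":0,"ay":0,"az":0,"claw":0},{"tx":-4,"ty":0,"tz":0,"ax":0,"ay":0,"az":0,"claw":0},{"tx":-4,"ty":0,"tz":0,"ax":0,"ay":0,"az":0,"claw":0},{"tx":-4,"ty":0,"tz":0,"ax":0,"ay":0,"az":0,"claw":0},{"tx":-4,"ty":0,"tz":0,"ax":0,"ay":0,"az":0,"claw":0},{"tx":-4,"ty":0,"tz":0,"ax":0,"ay":0,"az":0,"claw":0},{"tx":-4,"ty":0,"tz":0,"ax":0,"ay":0,"az":0,"claw":0},{"tx":-2.5,"ty":0,"tz":0,"ax":0,"ay":0,"az":0,"claw":0},{"tx":0,"ty":0,"tz":0,"ax":0,"ay":0,"az":0,"claw":0}]}}

```text
time: 6.5
position: [566.1, 67.2, 127.3]
tcp_rot: [0.997, -0.083, -0.0, 0.0]
ft_force: [-0.1, -0.8, 1.1]
opening: 0.008
```

```bash
python3 -c "
from h import *
where()"
```

```text
t 6.5 chest xyz [ -4.1  65.4 127.3] open 0.01 F [-0.1 -0.8  1.1]
```

Call:
{"name": "send_rows", "arguments": {"increments": [{"tx":3,"ty":0,"tz":0,"ax":0,"ay":0,"az":0,"claw":0},{"tx":0,"ty":0,"tz":-20,"ax":0,"ay":0,"az":0,"claw":0},{"tx":0,"ty":0,"tz":-20,"ax":0,"ay":0,"az":0,"claw":0},{"tx":23,"ty":0,"tz":0,"ax":0,"ay":0,"az":0,"claw":0},{"tx":22.5,"ty":0,"tz":0,"ax":0,"ay":0,"az":0,"claw":0},{"tx":0,"ty":0,"tz":0,"ax":0,"ay":0,"az":0,"claw":0},{"tx":0,"ty":0,"tz":20,"ax":0,"ay":0,"az":0,"claw":0},{"tx":0,"ty":0,"tz":12,"ax":0,"ay":0,"az":0,"claw":0},{"tx":0,"ty":0,"tz":8,"ax":0,"ay":0,"az":0,"claw":0},{"tx":0,"ty":0,"tz":0,"ax":0,"ay":0,"az":0,"claw":0}]}}

```text
time: 7.5
position: [613.4, 59.2, 125.8]
tcp_rot: [0.997, -0.083, -0.002, 0.0]
ft_force: [0.4, 0.4, 0.1]
opening: 0.005
```

```bash
python3 -c "
from h import *
where();to([3.3,66,127])"
```

```text
t 7.5 chest xyz [ 43.9  65.3 125.8] open 0.01 F [0.4 0.4 0.1]
shift [-40.6  -0.7  -1.1] rot [0.001 0.003 0.   ]
```

Call:
{"name": "send_rows", "arguments": {"increments": [{"tx":-4,"ty":0,"tz":0,"ax":0,"ay":0,"az":0,"claw":0},{"tx":-4,"ty":0,"tz":0,"ax":0,"ay":0,"az":0,"claw":0},{"tx":-4,"ty":0,"tz":0,"ax":0,"ay":0,"az":0,"claw":0},{"tx":-4,"ty":0,"tz":0,"ax":0,"ay":0,"az":0,"claw":0},{"tx":-4,"ty":0,"tz":0,"ax":0,"ay":0,"az":0,"claw":0},{"tx":-4,"ty":0,"tz":0,"ax":0,"ay":0,"az":0,"claw":0},{"tx":-4,"ty":0,"tz":0,"ax":0,"ay":0,"az":0,"claw":0},{"tx":-4,"ty":0,"tz":0,"ax":0,"ay":0,"az":0,"claw":0},{"tx":-4,"ty":0,"tz":0,"ax":0,"ay":0,"az":0,"claw":0},{"tx":-3,"ty":0,"tz":0,"ax":0,"ay":0,"az":0,"claw":0},{"tx":-1.5,"ty":0,"tz":0,"ax":0,"ay":0,"az":0,"claw":0},{"tx":0,"ty":0,"tz":0,"ax":0,"ay":0,"az":0,"claw":0},{"tx":5,"ty":0,"tz":0,"ax":0,"ay":0,"az":0,"claw":0},{"tx":0,"ty":0,"tz":-20,"ax":0,"ay":0,"az":0,"claw":0},{"tx":0,"ty":0,"tz":-20,"ax":0,"ay":0,"az":0,"claw":0},{"tx":0,"ty":0,"tz":-20,"ax":0,"ay":0,"az":0,"claw":0}]}}

```text
time: 9.1
position: [579.4, 64.9, 187.5]
tcp_rot: [0.997, -0.083, -0.001, 0.0]
ft_force: [0.5, -0.3, 0.8]
opening: 0.008
```

```bash
python3 -c "
from h import *
where();to([-95,-95,187])"
```

```text
t 9.1 chest xyz [  9.4  65.3 187.5] open 0.01 F [ 0.5 -0.3  0.8]
shift [-104.4  160.3    0.7] rot [ 0.     0.002 -0.   ]
```

Call:
{"name": "send_rows", "arguments": {"increments": [{"tx":-15,"ty":42,"tz":0,"ax":0,"ay":0,"az":0,"claw":0},{"tx":-15,"ty":42,"tz":0,"ax":0,"ay":0,"az":0,"claw":0},{"tx":-15,"ty":42,"tz":0,"ax":0,"ay":0,"az":0,"claw":0},{"tx":-15,"ty":42,"tz":0,"ax":0,"ay":0,"az":0,"claw":0},{"tx":-15,"ty":42,"tz":0,"ax":0,"ay":0,"az":0,"claw":0},{"tx":-15,"ty":42,"tz":0,"ax":0,"ay":0,"az":0,"claw":0},{"tx":-15,"ty":42,"tz":0,"ax":0,"ay":0,"az":0,"claw":0},{"tx":0,"ty":40,"tz":0,"ax":0,"ay":0,"az":0,"claw":0},{"tx":0,"ty":0,"tz":0,"ax":0,"ay":0,"az":0,"claw":0}]}}

```text
time: 10.0
position: [419.8, -251.3, 187.3]
tcp_rot: [0.996, -0.086, 0.0, 0.001]
ft_force: [0.3, 0.1, 0.9]
opening: 0.005
```

```bash
cat > look.py <<'E'
from h import *
import sys
where()
a,da=read_camera('top'); b,_=read_camera('side')
cv2.imwrite(sys.argv[1],np.vstack([cv2.resize(a[110:340,180:430],(560,330),interpolation=cv2.INTER_CUBIC),cv2.resize(b[150:330,160:400],(560,270),interpolation=cv2.INTER_CUBIC)]))
c,k,D=K("top")
v,u=np.mgrid[0:420,0:560];uu=cv2.undistortPoints(np.dstack([u,v]).reshape(-1,1,2).astype(float),k,D).reshape(-1,2)
X=(np.c_[uu,np.ones(len(uu))]*da.reshape(-1,1)-c['t'])@c['R']
p=pose;q=p[2];dx=X[:,0]-p[0];dy=X[:,1]-p[1];cx=np.cos(q)*dx+np.sin(q)*dy;cy=-np.sin(q)*dx+np.cos(q)*dy
for y0 in(66,0,-66):
    m=(abs(cy-y0)<10)&(abs(cx-10)<50); r=np.c_[cx[m]-10,X[m][:,2]-90]
    rad=np.hypot(*r.T); t=(rad>42)&(rad<48)&(r[:,1]>32); th=np.arctan2(r[t,0],r[t,1])
    def cost(o): # fit ribs: drum/rib height model from above, using radial residual
        ang=np.arctan2(r[:,0],r[:,1]); s=abs(((ang-o+np.pi/6)%(np.pi/3))-np.pi/6)
        near=rad*np.sin(s)<4
        k=(r[:,1]>26)
        return np.mean(np.abs(rad[k]-np.where(near[k],45,33)).clip(0,8))
    os=np.arange(0,60,.5); cs=[cost(np.radians(o)) for o in os]; print(y0,"rib phase deg (30=square)",os[np.argmin(cs)],round(min(cs),2),"tips",np.degrees(th).round(0)[::6])
E
python3 look.py pics/l2.png
```

```text
t 10.0 chest xyz [ -95.6 -272.9  187.3] open 0.01 F [0.3 0.1 0.9]
66 rib phase deg (30=square) 30.0 2.31 tips [ 34.  34.  29.  32.  34.  27.  32.  25.  28.  25.  25.  24.  23. -25.
 -25. -24. -28. -25. -31. -29. -26. -31. -29. -35. -31. -34. -32.]
0 rib phase deg (30=square) 31.0 2.25 tips [ 35.  35.  30.  37.  30.  31.  26.  28.  32.  27.  31.  27. -24. -24.
 -23. -26. -23. -29. -26. -31. -29. -28. -32. -30. -34. -32. -33.]
-66 rib phase deg (30=square) 30.5 2.3 tips [ 31.  30.  32.  28.  30.  25.  27.  30.  24.  29.  24.  24.  25. -25.
 -28. -26. -25. -28. -26. -31. -29. -33. -32. -30. -34. -31. -34. -34.]
```

View pics/l2.png

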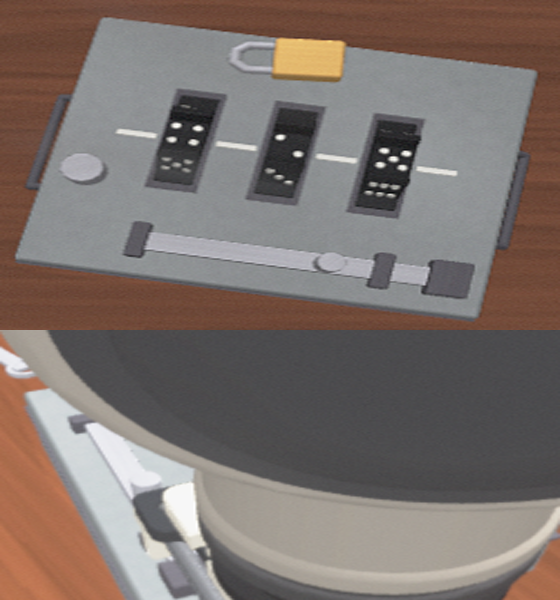

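The top view shows 4, 2, 5 centred on the bars (crop 186,134 / 289,146 / 393,158), with the bolt shut (knob at 330,262) and the padlock and socket in place. Next is the bolt.

Call:
{"name": "send_rows", "arguments": {"increments": [{"tx":0,"ty":-47,"tz":0,"ax":0,"ay":0,"az":0,"claw":0},{"tx":0,"ty":-47,"tz":0,"ax":0,"ay":0,"az":0,"claw":0},{"tx":0,"ty":-47,"tz":0,"ax":0,"ay":0,"az":0,"claw":0},{"tx":0,"ty":-44,"tz":0,"ax":0,"ay":0,"az":0,"claw":0},{"tx":0,"ty":0,"tz":0,"ax":0,"ay":0,"az":0,"claw":0},{"tx":0,"ty":0,"tz":25,"ax":0,"ay":0,"az":0,"claw":0},{"tx":0,"ty":0,"tz":25,"ax":0,"ay":0,"az":0,"claw":0},{"tx":0,"ty":0,"tz":16,"ax":0,"ay":0,"az":0,"claw":0},{"tx":0,"ty":0,"tz":0,"ax":0,"ay":0,"az":0,"claw":0}]}}

```text
time: 11.0
position: [449.8, -63.5, 119.4]
tcp_rot: [0.997, -0.082, -0.002, -0.001]
ft_force: [-0.3, 0.4, -0.1]
opening: 0.005
```

```bash
python3 -c "
from h import *
where();to([-95,-23,120])"
```

```text
t 11.0 chest xyz [-97.1 -82.8 119.4] open 0.01 F [-0.3  0.4 -0.1]
shift [  2.2 -59.8  -0.6] rot [-0.001  0.005  0.001]
```

Call:
{"name": "send_rows", "arguments": {"increments": [{"tx":2,"ty":-5,"tz":0,"ax":0,"ay":0,"az":0,"claw":0},{"tx":0,"ty":-5,"tz":0,"ax":0,"ay":0,"az":0,"claw":0},{"tx":0,"ty":-5,"tz":0,"ax":0,"ay":0,"az":0,"claw":0},{"tx":0,"ty":-5,"tz":0,"ax":0,"ay":0,"az":0,"claw":0},{"tx":0,"ty":-5,"tz":0,"ax":0,"ay":0,"az":0,"claw":0},{"tx":0,"ty":-5,"tz":0,"ax":0,"ay":0,"az":0,"claw":0},{"tx":0,"ty":-5,"tz":0,"ax":0,"ay":0,"az":0,"claw":0},{"tx":0,"ty":-5,"tz":0,"ax":0,"ay":0,"az":0,"claw":0},{"tx":0,"ty":-5,"tz":0,"ax":0,"ay":0,"az":0,"claw":0},{"tx":0,"ty":-5,"tz":0,"ax":0,"ay":0,"az":0,"claw":0},{"tx":0,"ty":-4,"tz":0,"ax":0,"ay":0,"az":0,"claw":0},{"tx":0,"ty":-3,"tz":0,"ax":0,"ay":0,"az":0,"claw":0},{"tx":0,"ty":0,"tz":0,"ax":0,"ay":0,"az":0,"claw":0}]}}

```text
time: 12.3
position: [462.5, -8.2, 121.0]
tcp_rot: [0.997, -0.083, -0.0, -0.0]
ft_force: [-0.1, -1.4, -0.5]
opening: 0.005
```

```bash
python3 -c "
from h import *
where();to([-95,-23,120])"
```

```text
t 12.3 chest xyz [-93.8 -26.1 121. ] open 0.01 F [-0.1 -1.4 -0.5]
shift [-1.2 -3.1  1. ] rot [-0.     0.001  0.   ]
```

Call:
{"name": "send_rows", "arguments": {"increments": [{"tx":0,"ty":-2,"tz":0,"ax":0,"ay":0,"az":0,"claw":0},{"tx":0,"ty":-1,"tz":0,"ax":0,"ay":0,"az":0,"claw":0},{"tx":0,"ty":0,"tz":0,"ax":0,"ay":0,"az":0,"claw":0},{"tx":0,"ty":0,"tz":0,"ax":0,"ay":0,"az":0,"claw":0}]}}

```text
time: 12.7
position: [462.9, -5.7, 121.0]
tcp_rot: [0.997, -0.083, -0.0, -0.0]
ft_force: [0.2, -1.5, 0.2]
opening: 0.009
```

```bash
python3 -c "
from h import *
where()"
```

```text
t 12.7 chest xyz [-93.7 -23.6 121. ] open 0.01 F [ 0.2 -1.5  0.2]
```

Call:
{"name": "send_rows", "arguments": {"increments": [{"tx":0,"ty":-1,"tz":0,"ax":0,"ay":0,"az":0,"claw":0},{"tx":0,"ty":0,"tz":0,"ax":0,"ay":0,"az":0,"claw":0},{"tx":0,"ty":6,"tz":0,"ax":0,"ay":0,"az":0,"claw":0},{"tx":0,"ty":4,"tz":-20,"ax":0,"ay":0,"az":0,"claw":0},{"tx":0,"ty":0,"tz":-25,"ax":0,"ay":0,"az":0,"claw":0},{"tx":0,"ty":0,"tz":-25,"ax":0,"ay":0,"az":0,"claw":0},{"tx":0,"ty":45,"tz":0,"ax":0,"ay":0,"az":0,"claw":0},{"tx":0,"ty":45,"tz":0,"ax":0,"ay":0,"az":0,"claw":0},{"tx":0,"ty":45,"tz":0,"ax":0,"ay":0,"az":0,"claw":0},{"tx":0,"ty":45,"tz":0,"ax":0,"ay":0,"az":0,"claw":0},{"tx":0,"ty":45,"tz":0,"ax":0,"ay":0,"az":0,"claw":0},{"tx":0,"ty":0,"tz":0,"ax":0,"ay":0,"az":0,"claw":0}]}}

```text
time: 13.9
position: [423.8, -241.5, 191.2]
tcp_rot: [0.996, -0.086, 0.001, 0.001]
ft_force: [-0.9, 0.4, -0.9]
opening: 0.007
```

```bash
python3 look.py pics/l3.png; python3 -c "
from h import *
for y in (-45,-2,5): 
  q=proj('top',c2w([-95,y,140],pose))[0]; print(y,(q-[180,110])*[560/250,330/230])"
```

```text
t 13.9 chest xyz [ -93.3 -262.6  191.2] open 0.01 F [-0.9  0.4 -0.9]
66 rib phase deg (30=square) 30.0 2.24 tips [ 32.  33.  28.  31.  34.  27.  30.  26.  26.  29.  25.  26.  24.  23.
 -27. -25. -28. -27. -30. -30. -26. -31. -29. -34. -33. -31. -33. -33.]
0 rib phase deg (30=square) 31.0 2.27 tips [ 35.  35.  32.  35.  31.  33.  25.  28.  33.  27.  29.  26.  24. -22.
 -24. -26. -24. -29. -27. -25. -29. -28. -32. -30. -28. -32. -33.]
-66 rib phase deg (30=square) 29.5 2.27 tips [ 32.  32.  31.  30.  33.  25.  28.  31.  26.  26.  25.  27.  23. -26.
 -27. -25. -24. -28. -25. -31. -28. -34. -31. -30. -35. -33. -35. -35.]
-45 [336.00310642 261.00411961]
-2 [264.47865347 252.41295623]
5 [252.84968327 251.01022655]
```

View pics/l3.png

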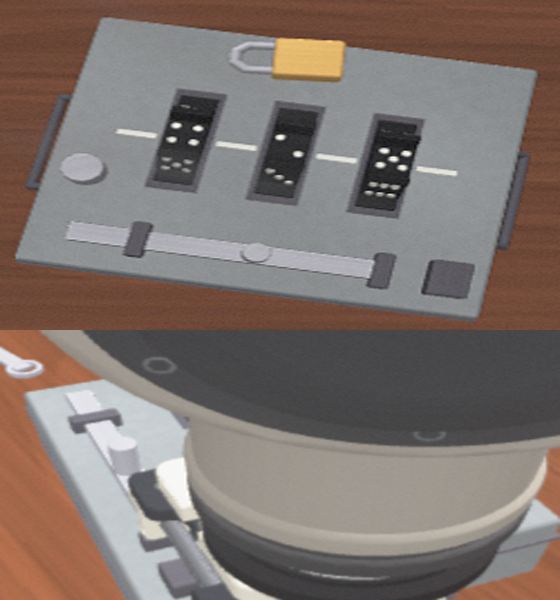

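The knob went from column 330 to 257, about 44 mm, which is too marginal. I'll push on to the stop.

Call:
{"name": "send_rows", "arguments": {"increments": [{"tx":0,"ty":-44,"tz":0,"ax":0,"ay":0,"az":0,"claw":0},{"tx":0,"ty":-44,"tz":0,"ax":0,"ay":0,"az":0,"claw":0},{"tx":0,"ty":-44,"tz":0,"ax":0,"ay":0,"az":0,"claw":0},{"tx":0,"ty":-44,"tz":0,"ax":0,"ay":0,"az":0,"claw":0},{"tx":0,"ty":-44,"tz":0,"ax":0,"ay":0,"az":0,"claw":0},{"tx":0,"ty":0,"tz":0,"ax":0,"ay":0,"az":0,"claw":0},{"tx":0,"ty":0,"tz":25,"ax":0,"ay":0,"az":0,"claw":0},{"tx":0,"ty":0,"tz":25,"ax":0,"ay":0,"az":0,"claw":0},{"tx":0,"ty":0,"tz":20,"ax":0,"ay":0,"az":0,"claw":0},{"tx":0,"ty":-5,"tz":0,"ax":0,"ay":0,"az":0,"claw":0},{"tx":0,"ty":-5,"tz":0,"ax":0,"ay":0,"az":0,"claw":0},{"tx":0,"ty":-5,"tz":0,"ax":0,"ay":0,"az":0,"claw":0},{"tx":0,"ty":-4,"tz":0,"ax":0,"ay":0,"az":0,"claw":0},{"tx":0,"ty":-3,"tz":0,"ax":0,"ay":0,"az":0,"claw":0},{"tx":0,"ty":0,"tz":0,"ax":0,"ay":0,"az":0,"claw":0}]}}

```text
time: 15.5
position: [465.0, 0.1, 122.3]
tcp_rot: [0.997, -0.082, 0.001, 0.002]
ft_force: [-2.5, -12.8, 2.7]
opening: 0.005
```

```bash
python3 -c "
from h import *
where()"
```

```text
t 15.5 chest xyz [-92.7 -17.5 122.3] open 0.0 F [ -2.5 -12.8   2.7]
```

The force has risen to 13 N, so the bolt is at its stop. I'll back off, lift and look.

Call:
{"name": "send_rows", "arguments": {"increments": [{"tx":0,"ty":6,"tz":0,"ax":0,"ay":0,"az":0,"claw":0},{"tx":0,"ty":6,"tz":0,"ax":0,"ay":0,"az":0,"claw":0},{"tx":0,"ty":0,"tz":-20,"ax":0,"ay":0,"az":0,"claw":0},{"tx":0,"ty":0,"tz":-25,"ax":0,"ay":0,"az":0,"claw":0},{"tx":0,"ty":0,"tz":-25,"ax":0,"ay":0,"az":0,"claw":0},{"tx":0,"ty":45,"tz":0,"ax":0,"ay":0,"az":0,"claw":0},{"tx":0,"ty":45,"tz":0,"ax":0,"ay":0,"az":0,"claw":0},{"tx":0,"ty":45,"tz":0,"ax":0,"ay":0,"az":0,"claw":0},{"tx":0,"ty":45,"tz":0,"ax":0,"ay":0,"az":0,"claw":0},{"tx":0,"ty":45,"tz":0,"ax":0,"ay":0,"az":0,"claw":0},{"tx":0,"ty":0,"tz":0,"ax":0,"ay":0,"az":0,"claw":0}]}}

```text
time: 16.6
position: [424.7, -236.4, 191.4]
tcp_rot: [0.996, -0.086, 0.001, 0.001]
ft_force: [-0.0, 0.4, -0.3]
opening: 0.005
```

```bash
python3 look.py pics/l4.png
```

```text
t 16.6 chest xyz [ -93.3 -257.4  191.4] open 0.0 F [-0.   0.4 -0.3]
66 rib phase deg (30=square) 29.5 2.37 tips [ 33.  34.  28.  32.  35.  27.  29.  26.  28.  27.  24.  26.  24.  24.
 -24. -26. -29. -27. -24. -29. -27. -32. -29. -28. -33. -30. -34. -35.]
0 rib phase deg (30=square) 30.5 2.31 tips [ 35.  33.  33.  33.  30.  31.  34.  27.  31.  25.  28.  25.  27.  25.
 -23. -24. -26. -24. -28. -27. -30. -30. -27. -33. -30. -32. -31.]
-66 rib phase deg (30=square) 29.0 2.25 tips [ 33.  31.  32.  29.  29.  25.  28.  32.  25.  28.  23.  24. -26. -27.
 -25. -29. -26. -31. -29. -26. -33. -29. -34. -32. -35. -34.]
```

View pics/l4.png

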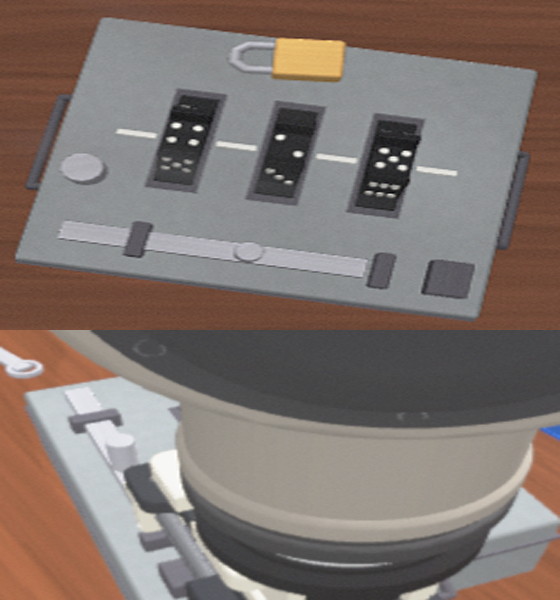

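The knob is now at (248,252), about 49 mm from shut. The code still reads 4, 2, 5, and the padlock and socket haven't moved.

```bash
python3 -c "
from workcell import *
print(job_done())"
```

```text
the job is handed in; nothing more can be done
None
```

The chest is unlocked: the code 4, 2, 5 is set and the bolt is slid open to its stop. I handed the job in at about 17 s on the robot's clock; the hand-in reports no verdict.

- **Wheels:** I rolled the right wheel from 4 to 5 in one stroke and the left wheel back to 4 in two. The middle wheel was not touched. In the last picture the rib fits were 29.5°, 30.5° and 29° from left to right, where 30° is square, so each wheel is about 0.02 rad or less off its number.
- **Bolt:** A check after the first push showed it only about 44 mm open, too close to the 43 mm limit. I pushed again until the force rose to about 13 N at the stop. The picture then put the knob about 49 mm from shut.
- **Padlock and socket:** They look to be at the same pixels as before.
- **Robot:** The arm ended lifted clear, with wrist forces near zero.

One estimate was wrong: the first push fell short because the closed fingers are narrower than I had assumed. The side camera was blocked by the arm in the last views, so these checks rest on the top camera.

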